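Index a lens blank under the curing lamp

TASK

Lay the round clear lens blank from the mat flat into a cup of the curing station's turntable, well clear of the lamp, then turn the table (the black bar knob is its handle) until that cup clicks into its detent squarely beneath the lamp head. With the lens there, press the blue key (lamp on) and then the green key (start), each fully down and let up again. Do not press the red stop key, do not press start before the lens is under the lamp, and leave the pouch, tweezers and spectacles where they lie.

Things in the scene. Friction and masses are not known exactly. Their poses are not given: they have to be found in the camera images.
- lens: Loose round uncut lens blank, clear (looks pale grey), 67 mm in diameter, domed side up (edge 4 mm high, middle 10 mm), lying on the mat. Origin: centre of its underside, z up. Pick it up across its ground edge from above.
- station: Fixed white curing station: round base (radius 150 mm), aluminium turntable (radius 130 mm, top 40 mm above the mat, lobes at its rim out to 142 mm), detent roller housing on the -x side (to x = -196 mm, 51 mm high), key console on the -y side (y = -117 to -227 mm, 40 mm high). Origin on the mat under the table's axis; x points from the axis to the lamp head, away from the robot.
- lamp_spot (a point): Point under the middle of the grey round lamp head, 93 mm from the table's axis, 46 mm above the mat (height of the cup seats); axes as station. The head, 95 mm across with an amber skirt, spans 70 to 125 mm above the mat, on a 138 mm column behind it (162 to 190 mm from the axis). A lens in a cup passes below with 14 mm to spare; fingers do not, so load cups outside it.
- turntable (a joint): Angle of the turntable, rad, counter-clockwise from above positive; at 0 cup_1 is under the lamp. Turns either way, several turns. A sprung roller clicks between two rim lobes at every quarter turn (0, +-1.571, +-3.142 ..), when a cup is right under the lamp: it pulls in over the last 4 degrees and takes about 0.3 N m to enter or leave; in between the table turns freely.
- knob_grip (a point): Point to grip on the black bar knob over the turntable's axis, 106 mm above the mat. The bar is 54 mm long, 16 mm wide (grip across this) and 34 mm high (83 to 117 mm above the mat). It turns with the table and lies at +45 degrees (counter-clockwise) to the point's x axis, half way between cup_1 and cup_2; x points to cup_1.
- cup_1 (a point): Middle of the seat of cup 1, 93 mm from the table's axis, 0 degrees counter-clockwise from cup_1; x stays along the line axis to cup_1. Black seat 54 mm wide, 46 mm above the mat, 6 above the disc; four posts 18 mm high, at 45 degrees to x and y, give the lens 2.5 mm play; fingers pass along x or y (across the line to the knob is roomiest). Empty at the start; all serve alike.
- cup_2 (a point): Middle of the seat of cup 2, 93 mm from the table's axis, 90 degrees counter-clockwise from cup_1; x stays along the line axis to cup_1. Black seat 54 mm wide, 46 mm above the mat, 6 above the disc; four posts 18 mm high, at 45 degrees to x and y, give the lens 2.5 mm play; fingers pass along x or y (across the line to the knob is roomiest). Empty at the start; all serve alike.
- cup_3 (a point): Middle of the seat of cup 3, 93 mm from the table's axis, 180 degrees counter-clockwise from cup_1; x stays along the line axis to cup_1. Black seat 54 mm wide, 46 mm above the mat, 6 above the disc; four posts 18 mm high, at 45 degrees to x and y, give the lens 2.5 mm play; fingers pass along x or y (across the line to the knob is roomiest). Empty at the start; all serve alike.
- cup_4 (a point): Middle of the seat of cup 4, 93 mm from the table's axis, 270 degrees counter-clockwise from cup_1; x stays along the line axis to cup_1. Black seat 54 mm wide, 46 mm above the mat, 6 above the disc; four posts 18 mm high, at 45 degrees to x and y, give the lens 2.5 mm play; fingers pass along x or y (across the line to the knob is roomiest). Empty at the start; all serve alike.
- key_blue (a joint): Travel of the blue spring key (lamp on, middle of the row), m: 0 up, 0.006 fully down (about 4 N). It springs up again.
- key_green (a joint): Travel of the green spring key (start, the end of the row nearer the lamp column), m: 0 up, 0.006 fully down (about 4 N). It springs up again.
- key_red (a joint): Travel of the red spring key (stop, the end of the row nearer the robot), m: 0 up, 0.006 fully down (about 4 N). It springs up again.
- key_blue_top (a point): Middle of the top of the blue key's cap, 24 mm in diameter; it goes straight down. The keys stand 58 mm apart along the station's x.
- key_green_top (a point): Middle of the top of the green key's cap, 24 mm in diameter; it goes straight down. The keys stand 58 mm apart along the station's x.
- key_red_top (a point): Middle of the top of the red key's cap, 24 mm in diameter; it goes straight down. The keys stand 58 mm apart along the station's x.
- pouch: Loose paper lens pouch, 66 x 118 x 8 mm, lying on the mat; leave it alone. Origin: centre of its underside.
- tweezers: Loose steel tweezers, 14 x 130 x 8 mm, lying on the mat; leave them alone. Origin: centre of the underside.
- spectacles: Loose folded brown spectacles, 43 x 140 x 12 mm, lying on the mat; leave them alone. Origin: centre of the underside.
Things that resemble listed ones, but are neither listed nor needed, are in the scene too. What is meant by the lens is not purple, and is the smaller of those in its own colour.

How it is judged:
By the outcome, as a careful person would: the job done as asked, in the order asked, and still so for the second after the job is handed in, with the robot touching nothing.
It also fails if it takes over 72 s, if anything falls off the work surface, if the arm or the gripper's body presses on something with over 40 N, if the wrist force passes 120 N, or if a joint passes its speed limit or range.

ROBOT

A 6-joint arm with a two-finger parallel gripper is mounted at the origin on a cart in front of the work surface, level with it; the furniture and walls round the work are solid. World frame = base frame: x ahead of the robot, y to its left, z up, the work surface at z = 0. Lengths are in m, angles in rad, forces in N, time in s.
With the tool pointing down it reaches from about 0.3 to 0.875 m from the base axis. Payload 6.4 kg.
Tool frame: the origin (TCP) lies on the centre line of the jaws, within the pads' length; the fingertips stand 8 mm ahead of it and the grasp point (between the pads) lies 11 mm behind it; z points along the fingers, y is the line along which they close (so a half turn about z gives the same grasp; the last joint's range is limited). The gripper opens to 85 mm and grips with 20 to 120 N. Pads are 22 mm wide; open, the fingers measure 114 mm over their backs; the gripper's body (76 mm by 85 mm) begins 54 mm behind the grasp point. The pads swing forward as they close: fully open they stand 13 mm farther back than shut.
Start: joints at [-1.328, 0.181, 1.607, -0, 1.354, -0.206], TCP at [0.25, -0.518, 0.21] pointing down, gripper open.
Joint ranges: [-2.99, 2.99], [-0.89, 2.07], [0.3, 2.58], [-1.14, 4.28], [0, 2.63], [-3.12, 3.12]. Speed limits (rad/s): [2.57, 2.57, 3.01, 3.14, 3.14, 3.14].

INTERFACE

Orientations are given as a unit quaternion [w, x, y, z].
In Python, from bench import ctrl gives the robot as it stands.
- The arm moves only by the shell command python3 -m handwheel 'ROWS' [OPENING]. ROWS is JSON, a list that holds one entry, the list of rows, each a list of 4 numbers: the shift along the tool's x, y, z each as a share of 20 cm, from -1 to 1, then the turn about the tool's z as a share of 1.5 rad, from -1 to 1. In form: [[[x, y, z, twist], ...]]. A call has 1 to 10 rows; each row is the pose to reach, as a shift and turn from the pose commanded when the call began, along the tool's axes at that moment; what a row does not reach only later rows make up. A row lasts 1/8 s, in which the tool goes at most 62.5 mm and 10.7 degrees, less where a joint would pass 70% of its speed; a pose out of reach is approached as far as the arm can. A call with a number of a shift or a turn outside -1 to 1 is refused whole. A call with a gripper value outside its range is refused whole. OPENING is the finger opening in mm, from 0 to 85.4, set as the call begins (- or left out, the last holds). The fingers move at their own pace and stop on an object; the grip force is fixed at half the most. Time passes only in rows, so rows that repeat a pose let the fingers close. It gives the time, the measured TCP pose, the force, the opening and the grip force at its end, in the units of the state.
- ctrl.get_obs(): the state, without advancing time (a new reading comes with each control period).
- ctrl.camera(name): name is "scene" or "top" or "wrist"; returns a dict with "color" (384x512x3 uint8, red, green, blue), "range_z" (384x512 float32, m along the optical axis (not along the pixel's ray), 0 where there is no reading), "K" (3x3 intrinsics, pixels), "pose" (4x4, takes a point from camera to world coordinates); the wrist camera has in their place "T_tool_cam" (4x4, takes a point from camera to tool coordinates, whose origin is the TCP and whose axes are the flange's). Camera axes: x right, y down, z forward; pixel columns grow to the right and rows downward; lengths in m; the calibration is good to about 2 mm. The wrist camera is an equidistant fisheye: a pixel r from the principal point sees the ray r / f radians off the axis. A picture is of the moment at which its call begins: read the wrist's pose just before it.
- ctrl.hand_in(): hands the job in; it is judged then, once.
The state is a dict: "time_s": time; "q": joint angles; "dq": joint speeds; "joint_efforts": joint torques, N m; "eef_pos": TCP position; "eef_rot": TCP orientation; "wrist_force": force on the tool from outside, world axes, zero at the start; "torque": the same for the moment, N m; "opening": opening from 0.0 (shut) to 1.0 (fully open); "grasp_force": force on a finger pad.
Only numpy, scipy, OpenCV 4.12 (cv2) and the standard library are available. Lean on these libraries where they do the work, as an engineer would, in place of code of your own. Each camera call takes 0.05 s, during which the arm holds its last target. There are 200 camera calls.

## Working session

There is one attempt and no reset: what is moved stays moved. The work goes in short steps, Python scripts to look and compute and a shell command to move; the robot and the scene stay as the last step left them, time stands still between calls to the robot, and variables do not carry over. Pictures are saved under pics/ and viewed, at most 10 in all, crops included, and the job is handed in when it is done.

```bash
mkdir -p pics; ls; cat > h.py <<'E'
import numpy as np, cv2
from bench import ctrl
def cloud(c):
    z=c["range_z"]; K=c["K"]; v,u=np.mgrid[:z.shape[0],:z.shape[1]]
    P=np.stack([(u-K[0,2])/K[0,0]*z,(v-K[1,2])/K[1,1]*z,z],-1)
    return P@c["pose"][:3,:3].T+c["pose"][:3,3]
E
python3 - <<'E'
from h import *
o=ctrl.get_obs();print(o["time_s"],o["eef_pos"],o["eef_rot"])
ims=[]
for n in("top","scene"):
    c=ctrl.camera(n);np.savez(n+"0",**c);cv2.imwrite(f"pics/{n}0.png",cv2.resize(c["color"][...,::-1],(768,576)));print(n,c["K"].tolist(),c["pose"].round(3).tolist())
E
```

```text
pics
0.0 [ 0.24935158 -0.51746824  0.20936986] [-8.86454312e-04  9.74926691e-01  2.22524518e-01 -2.20065179e-05]
top [[358.9957129923802, 0.0, 258.9850107169504], [0.0, 358.9957129923802, 193.46154761518898], [0.0, 0.0, 1.0]] [[0.014, -0.995, 0.099, 0.416], [-1.0, -0.015, -0.008, 0.031], [0.009, -0.099, -0.995, 1.341], [0.0, 0.0, 0.0, 1.0]]
scene [[464.74026025209895, 0.0, 248.34609263124065], [0.0, 464.74026025209895, 190.60011082025636], [0.0, 0.0, 1.0]] [[0.85, -0.231, 0.473, -0.069], [-0.526, -0.392, 0.754, -0.975], [0.012, -0.89, -0.455, 0.693], [0.0, 0.0, 0.0, 1.0]]
```

View pics/top0.png

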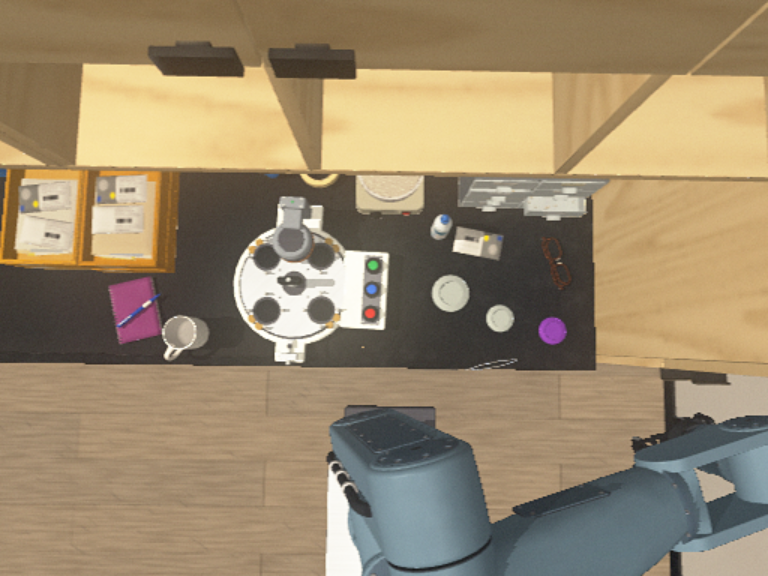

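View pics/scene0.png

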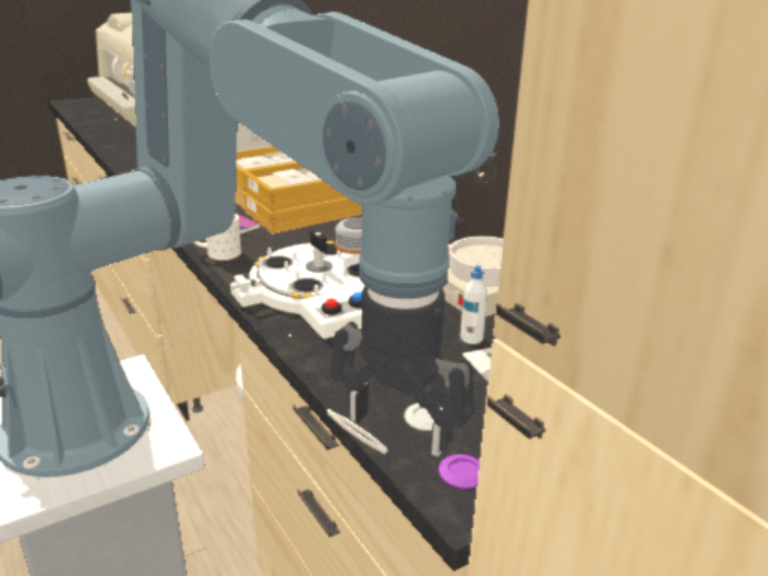

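Lens candidates (768-px top view): the large pale disc (450,293), the small pale disc (500,318) and the purple disc (552,330). By the description it is the small pale one at (500,318). The pouch is at (478,243), the spectacles at (556,262) and the tweezers at (493,364). The table sits about 45° off a detent, with cups at (266,258), (320,258), (266,311) and (321,310).

```bash
python3 - <<'E'
from h import *
c=dict(np.load("top0.npz"));P=cloud(c);im=c["color"]
crop=im[125:250,150:390];cv2.imwrite("pics/crop0.png",cv2.resize(crop[...,::-1],(800,417),interpolation=cv2.INTER_CUBIC))
hsv=cv2.cvtColor(im,cv2.COLOR_RGB2HSV)
def blob(name,u,v,r,m):
    w=np.zeros(m.shape,bool);w[v-r:v+r+1,u-r:u+r+1]=1
    n,l,s,ce=cv2.connectedComponentsWithStats((m&w).astype(np.uint8)); k=1+np.argmax(s[1:,4])
    q=P[l==k];q=q[np.isfinite(q).all(1)];h=cv2.minEnclosingCircle(q[:,:2].astype(np.float32).reshape(-1,1,2))
    print(name,s[k,4],ce[k].round(1),"mean",q.mean(0).round(4),"med z",np.median(q[:,2]).round(4),"circ",np.round(h[0],4),round(h[1],4))
g=hsv[...,2]
blob("small",333,212,14,g>100);blob("big",300,195,18,g>100);blob("purple",368,220,14,g>100)
s=hsv[...,1]>130
blob("green",248,177,6,s&(hsv[...,0]>40)&(hsv[...,0]<85));blob("blue",248,192,6,s&(hsv[...,0]>100)&(hsv[...,0]<130));blob("red",247,209,6,s&((hsv[...,0]<8)|(hsv[...,0]>172)))
for i,(u,v) in enumerate([(177,172),(213,172),(177,207),(214,206)]): blob(f"cup{i}",u,v,11,g<75)
# knob top
m=(P[...,2]>.1)&(P[...,2]<.13);m[:178]=0;m[198:]=0;m[:,:180]=0;m[:,206:]=0
q=P[m];print("knob",len(q),q.mean(0));print(cv2.PCACompute(q[:,:2].astype(np.float32),None))
m=(P[...,2]>.11)&(P[...,2]<.135);m[:145]=0;m[175:]=0;m[:,:180]=0;m[:,210:]=0
q=P[m];print("lamp",len(q),q.mean(0),cv2.minEnclosingCircle(q[:,:2].astype(np.float32).reshape(-1,1,2)))
E
```

```text
small 269 [332.8 211.8] mean [ 0.4846 -0.2543  0.0086] med z 0.0038 circ [ 0.4582 -0.1288] 0.1654
big 498 [299.8 195.1] mean [ 0.5451 -0.1316  0.0083] med z 0.0057 circ [ 0.4988 -0.0664] 0.1278
purple 269 [367.7 220.1] mean [ 0.4549 -0.378   0.0283] med z 0.0032 circ [ 0.4347 -0.1959] 0.2278
green 23 [248.2 176.4] mean [0.6048 0.061  0.0617] med z 0.0612 circ [0.6045 0.0618] 0.01
blue 31 [247.3 192.4] mean [0.547  0.0634 0.0619] med z 0.062 circ [0.5481 0.0638] 0.0113
red 34 [246.3 208.5] mean [0.4892 0.0659 0.061 ] med z 0.0619 circ [0.4899 0.0666] 0.0115
cup0 7 [174.  166.3] mean [0.6403 0.3327 0.0449] med z 0.0434 circ [0.6402 0.3335] 0.0078Traceback (most recent call last):
  File "<stdin>", line 14, in <module>
  File "<stdin>", line 7, in blob
    return _wrapfunc(a, 'argmax', axis=axis, out=out, **kwds)
    return bound(*args, **kwds)
ValueError: attempt to get argmax of an empty sequence
```

View pics/crop0.png

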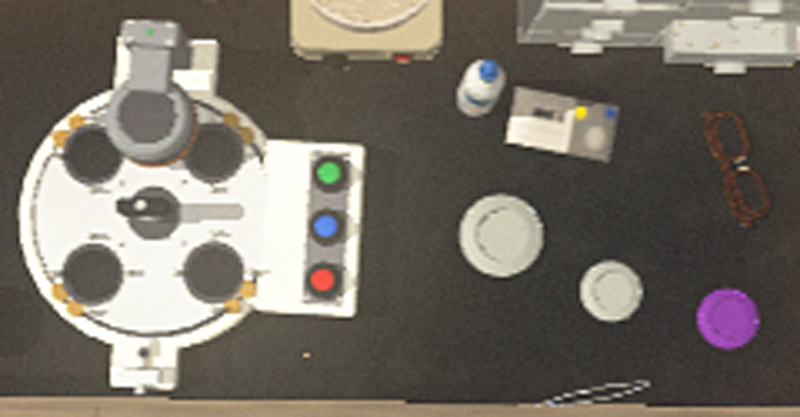

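```bash
cat >> h.py <<'E'
def ray(c,u,v,z):
    d=c["pose"][:3,:3]@np.array([(u-c["K"][0,2])/c["K"][0,0],(v-c["K"][1,2])/c["K"][1,1],1]);o=c["pose"][:3,3]
    return (o+d*(z-o[2])/d[2])[:2]
E
python3 - <<'E'
from h import *
c=dict(np.load("top0.npz"));P=cloud(c);im=c["color"];g=im.max(2)
n,l,s,ce=cv2.connectedComponentsWithStats((g[198:227,319:348]>100).astype(np.uint8))
k=1+np.argmax(s[1:,4]);u,v=ce[k]+[319,198];print("lens",u,v,s[k],ray(c,u,v,.004))
cups=[]
for (u0,v0) in [(177,171),(214,171),(177,207),(214,206)]:
    w=im[v0-9:v0+10,u0-9:u0+10].max(2)<95
    vv,uu=np.nonzero(w);p=ray(c,uu.mean()+u0-9,vv.mean()+v0-9,.046);cups.append(p);print("cup",w.sum(),uu.mean()+u0-9,vv.mean()+v0-9,p)
cups=np.array(cups);print("axis from diag",(cups[0]+cups[3])/2,(cups[1]+cups[2])/2, np.linalg.norm(cups[0]-cups[3]),np.linalg.norm(cups[1]-cups[2]))
# disc: points at z~.04
Z=P[...,2]; 
for a,b,n in((.075,.122,"knob"),(.105,.13,"hi"),(.13,.15,"col")):
    m=(Z>a)&(Z<b);m[:130]=0;m[230:]=0;m[:,155:225][:]=m[:,155:225];m[:,:155]=0;m[:,225:]=0
    vv,uu=np.nonzero(m);q=P[m]
    n_,l,s,ce=cv2.connectedComponentsWithStats(m.astype(np.uint8))
    for k in range(1,n_):
        if s[k,4]>8:
            q=P[l==k];r=cv2.minAreaRect(q[:,:2].astype(np.float32));print(n,s[k],ce[k].round(1),q.mean(0).round(4),r)
E
```

```text
lens 332.79553903345726 211.8104089219331 [  5   5  19  19 269] [ 0.48470353 -0.25535695]
cup 177 177.24293785310735 170.864406779661 [0.62346993 0.3199918 ]
cup 170 213.60588235294117 169.6705882352941 [0.62990733 0.1878875 ]
cup 176 177.4715909090909 206.67045454545453 [0.49301708 0.31441423]
cup 1 211.0 212.0 [0.47555049 0.1931847 ]
axis from diag [0.54951021 0.25658825] [0.5614622  0.25115086] 0.19483377912912409 0.18640803095660105
knob [181 134  28  41 310] [196.9 161.6] [0.6469 0.2386 0.1103] ((0.6728487610816956, 0.2527609169483185), (0.13221795856952667, 0.09235638380050659), 8.518150329589844)
knob [184 184  17   7  94] [192.2 186.7] [0.5589 0.2524 0.1099] ((0.5590698719024658, 0.2533167898654938), (0.018543200567364693, 0.05275720730423927), 1.3947833776474)
hi [181 133  27  41 614] [194.  157.7] [0.658  0.2471 0.1221] ((0.6736348271369934, 0.2531084418296814), (0.13189740478992462, 0.09104166179895401), 7.681219577789307)
hi [184 184  16   5  76] [191.7 186.1] [0.5605 0.2532 0.1151] ((0.5607070326805115, 0.25404560565948486), (0.015234413556754589, 0.051379669457674026), 1.3947833776474)
col [186 131  18  21 196] [194.2 137.4] [0.7259 0.2464 0.1352] ((0.714059591293335, 0.24530267715454102), (0.07013491541147232, 0.059173740446567535), 1.848405122756958)
```

The crop confirms it. The disc at crop (611,291) is the smaller of the two pale ones, at about (0.485, -0.255). The table axis is near (0.560, 0.253). The bar lies along world y, and the cup at azimuth 227° is farthest from the lamp, so I'll load that one.

```bash
cat >> h.py <<'E'
from scipy.spatial.transform import Rotation as R
def tool():
    o=ctrl.get_obs();w,x,y,z=o["eef_rot"];r=R.from_quat([x,y,z,w]).as_matrix();return o,r,np.array(o["eef_pos"])
def go(x,y,z,ty=None):
    """shares for a move to world x,y,z with tool-y azimuth ty (deg, mod 180)"""
    o,r,p=tool();a=np.degrees(np.arctan2(r[1,1],r[0,1]))
    tw=0 if ty is None else -(((ty-a+90)%180)-90)
    print("shares",((np.array([x,y,z])-p)@r/.2).round(4),"twist",round(np.radians(tw)/1.5,4),"| t",o["time_s"],"pos",p.round(4),"ty",a.round(2),"open",o["opening"],"F",np.round(o["wrist_force"],1),"gf",o["grasp_force"],"q6",round(o["q"][5],2))
E
python3 -m handwheel '[[[0.3,-0.2,0,0],[0.6,-0.4,0,0],[0.9,-0.5,0,0],[1,-0.5,0,0],[1,-0.5,0,0],[1,-0.5,0,0]]]' 85
python3 -c "
from h import *;go(.4847,-.2554,.13)"
```

```text
time_s: 0.85
eef_pos: [0.3859, -0.3413, 0.21]
eef_rot: [-0.0, 0.975, 0.223, -0.0]
wrist_force: [-0.5, -0.5, -0.2]
opening: 0.993
grasp_force: 0.0
shares [ 0.6317 -0.1722  0.3998] twist 0.0 | t 0.85 pos [ 0.3859 -0.3413  0.21  ] ty -64.26 open 0.992672928375491 F [-0.5 -0.5 -0.2] gf 0.0 q6 0.17
```

```bash
python3 -m handwheel '[[[0.3,-0.1,0.2,0],[0.632,-0.172,0.4,0],[0.632,-0.172,0.4,0],[0.632,-0.172,0.4,0],[0.632,-0.172,0.4,0]]]' 
cat >> h.py <<'E'
def wray(c,r,p,u,v,z):
    """world xy of fisheye pixels (u,v) at height z, and its inverse below"""
    K=c["K"];a=np.stack([(np.asarray(u,float)-K[0,2])/K[0,0],(np.asarray(v,float)-K[1,2])/K[1,1]],-1);th=np.linalg.norm(a,axis=-1,keepdims=True)
    d=np.concatenate([a*np.sinc(th/np.pi)/1*1,np.cos(th)],-1)
    T=c["T_tool_cam"];d=d@(r@T[:3,:3]).T;o=p+r@T[:3,3]
    return o[:2]+d[...,:2]*((z-o[2])/d[...,2:])
def rect(c,r,p,x,y,z,half=.07,n=400):
    """orthographic view of plane z round (x,y); up = world +x, left = +y"""
    K=c["K"];T=c["T_tool_cam"];Rc=r@T[:3,:3];o=p+r@T[:3,3]
    i,j=np.mgrid[:n,:n];s=2*half/n
    X=np.stack([x+half-i*s,y+half-j*s,np.full(i.shape,z)],-1)
    q=(X-o)@Rc;rho=np.hypot(q[...,0],q[...,1]);th=np.arctan2(rho,q[...,2]);k=th/np.maximum(rho,1e-9)
    return cv2.remap(c["color"],(K[0,0]*q[...,0]*k+K[0,2]).astype(np.float32),(K[1,1]*q[...,1]*k+K[1,2]).astype(np.float32),cv2.INTER_LINEAR)[...,::-1]
E
python3 - <<'E'
from h import *
o,r,p=tool();c=ctrl.camera("wrist");print(c["T_tool_cam"].round(3),c["K"].round(1))
im=np.ascontiguousarray(rect(c,r,p,.4847,-.2554,.004))
g=im.max(2);n,l,s,ce=cv2.connectedComponentsWithStats((g>100).astype(np.uint8));k=l[200,200]
print(s[k],.4847+.07-ce[k][1]*.00035,-.2554+.07-ce[k][0]*.00035)
cv2.circle(im,(200,200),int(.0335/.00035),(0,0,255),1)
cv2.imwrite("pics/w1.png",np.hstack([im,cv2.resize(c["color"][...,::-1],(400,400))]))
go(.4847,-.2554,.03)
E
```

```text
time_s: 1.48
eef_pos: [0.4846, -0.2569, 0.1307]
eef_rot: [0.0, 0.975, 0.222, -0.0]
wrist_force: [-0.5, 0.2, -0.1]
opening: 0.998
grasp_force: 0.0
[[-0.001 -0.965 -0.263  0.066]
 [ 1.    -0.001 -0.001  0.   ]
 [ 0.001 -0.263  0.965 -0.163]
 [ 0.     0.     0.     1.   ]] [[297.3   0.  257.9]
 [  0.  297.3 186.1]
 [  0.    0.    1. ]]
[  111   109   196   196 30242] 0.4823775262879439 -0.2583943505720521
shares [ 0.0035 -0.0081  0.5052] twist 0.0 | t 1.525 pos [ 0.4847 -0.2571  0.131 ] ty -64.39 open 0.9958946889638645 F [-0.1  0.1  0.1] gf 0.0 q6 0.42
```

View pics/w1.png

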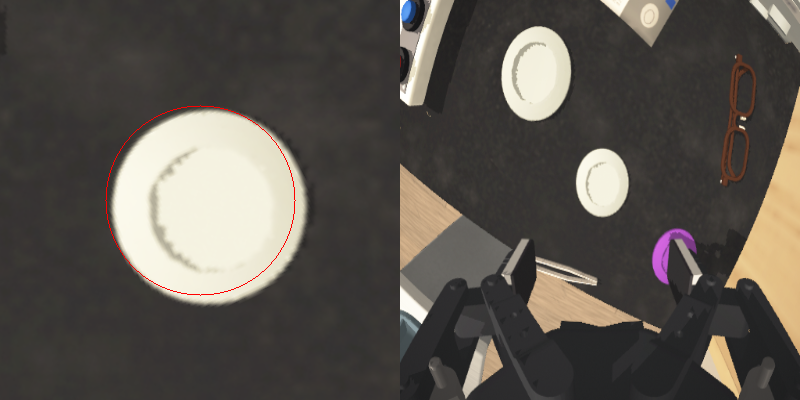

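The wrist rectified view shows the lens centred at (0.4824, -0.2584), about 3 mm from the top camera's estimate. I'll use wrist measurements for both the pick and the place so the calibration bias cancels.

```bash
python3 -c "
from h import *;go(.4824,-.2584,.02)"
```

```text
shares [-1.330e-02  4.000e-04  5.552e-01] twist 0.0 | t 1.525 pos [ 0.4847 -0.2571  0.131 ] ty -64.39 open 0.9958946889638645 F [-0.1  0.1  0.1] gf 0.0 q6 0.42
```

```bash
python3 -m handwheel '[[[-0.013,0,0.25,0],[-0.013,0,0.5,0],[-0.013,0,0.555,0],[-0.013,0,0.555,0],[-0.013,0,0.555,0]]]' 78
python3 -m handwheel '[[[0,0,0.02,0],[0,0,0.04,0],[0,0,0.05,0],[0,0,0.05,0]]]' 
python3 - <<'E'
from h import *
o,r,p=tool();c=ctrl.camera("wrist");cv2.imwrite("pics/w2.png",cv2.resize(c["color"][120:370,80:440,::-1],(720,500)));go(.4824,-.2584,.005)
E
```

```text
time_s: 2.15
eef_pos: [0.4844, -0.2581, 0.0217]
eef_rot: [0.002, 0.975, 0.222, 0.001]
wrist_force: [-0.0, -0.6, 0.5]
opening: 0.911
grasp_force: 0.0
time_s: 2.65
eef_pos: [0.4828, -0.2562, 0.009]
eef_rot: [-0.0, 0.975, 0.223, -0.0]
wrist_force: [0.3, 0.2, -0.1]
opening: 0.913
grasp_force: 0.0
shares [-0.0065  0.0083  0.0208] twist 0.0 | t 2.7 pos [ 0.4828 -0.2563  0.0092] ty -64.28 open 0.9113355455948848 F [-0.6  0.  -0.6] gf 0.0 q6 0.42
```

View pics/w2.png

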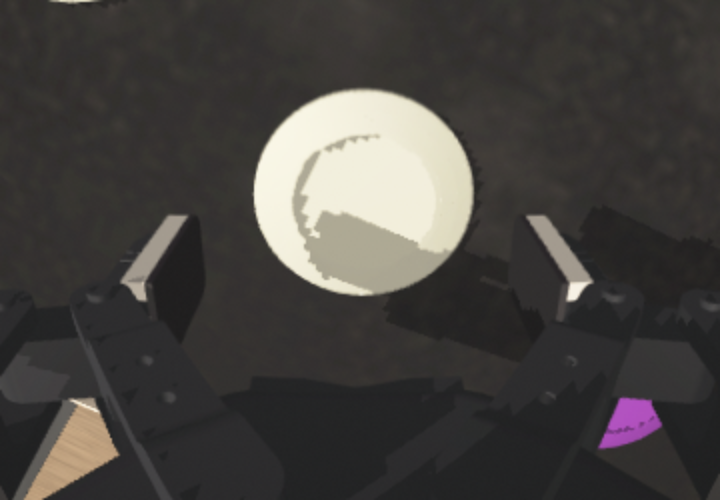

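The lens is between the pads, about 1.5 mm towards +tool y, and the fingertips still stand above it because the open pads sit farther back. I'll centre it and descend in small steps, watching the force.

```bash
python3 -m handwheel '[[[-0.005,0.007,0.01,0],[-0.005,0.007,0.02,0],[-0.005,0.007,0.025,0],[-0.005,0.007,0.025,0]]]' 76
python3 -m handwheel '[[[0,0,0.005,0],[0,0,0.01,0],[0,0,0.01,0]]]' 
python3 -m handwheel '[[[0,0,0.005,0],[0,0,0.005,0]]]' 
```

```text
time_s: 3.2
eef_pos: [0.4825, -0.2581, 0.0041]
eef_rot: [-0.0, 0.975, 0.223, -0.0]
wrist_force: [0.6, 0.4, -0.8]
opening: 0.888
grasp_force: 0.0
time_s: 3.58
eef_pos: [0.4826, -0.2581, 0.0022]
eef_rot: [-0.0, 0.975, 0.223, -0.0]
wrist_force: [-0.0, -0.5, 0.0]
opening: 0.892
grasp_force: 0.0
time_s: 3.82
eef_pos: [0.4826, -0.2581, 0.0012]
eef_rot: [-0.0, 0.975, 0.223, -0.0]
wrist_force: [0.8, -0.5, 0.6]
opening: 0.889
grasp_force: 0.0
```

```bash
python3 -m handwheel '[[[0,0,0.005,0],[0,0,0.005,0]]]' 73
python3 -m handwheel '[[[0,0,0.005,0],[0,0,0.005,0]]]'
python3 - <<'E'
from h import *
c=ctrl.camera("wrist");cv2.imwrite("pics/w3.png",cv2.resize(c["color"][120:370,80:440,::-1],(720,500)))
E
```

```text
time_s: 4.08
eef_pos: [0.4826, -0.2581, 0.0002]
eef_rot: [-0.0, 0.975, 0.223, -0.0]
wrist_force: [0.1, -0.5, -0.5]
opening: 0.856
grasp_force: 0.0
time_s: 4.32
eef_pos: [0.4826, -0.2581, -0.0008]
eef_rot: [-0.0, 0.975, 0.223, -0.0]
wrist_force: [-0.6, -0.4, -0.5]
opening: 0.856
grasp_force: 0.0
```

View pics/w3.png

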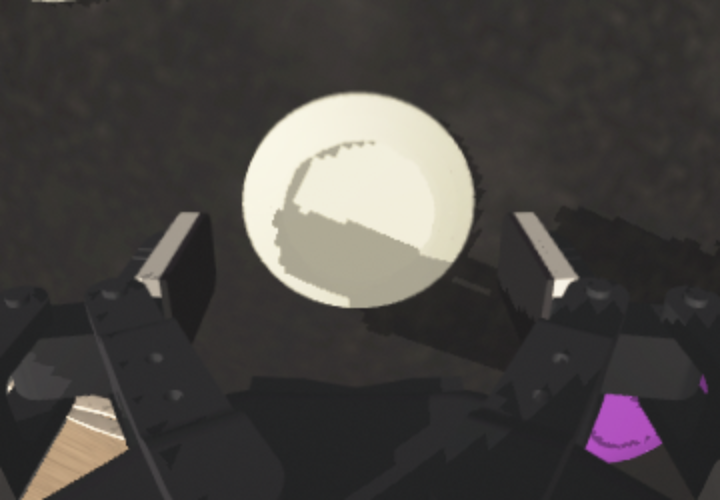

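```bash
python3 - <<'E'
from h import *
o,r,p=tool();c=ctrl.camera("wrist");z=c["range_z"];K=c["K"]
v,u=np.mgrid[:384,:512];a=np.stack([(u-K[0,2])/K[0,0],(v-K[1,2])/K[1,1]],-1);th=np.linalg.norm(a,axis=-1,keepdims=True)
P=np.concatenate([a*np.sinc(th/np.pi)/np.cos(th),np.ones_like(th)],-1)*z[...,None]
T=c["T_tool_cam"];t=P@T[:3,:3].T+T[:3,3]
print("lens px",t[220,260],"mat",t[170,260])
for s in(1,-1):
    m=(np.abs(t[...,1]*s-.045)<.015)&(abs(t[...,0])<.03)&(z>0)&(v>215)&(v<270)
    q=t[m];print(m.sum(),"z max/percentiles",np.percentile(q[:,2],[50,90,95,99,100]).round(4),"y",np.percentile(q[:,1]*s,[1,50]).round(4))
for px in[(225,178),(228,172),(235,166),(245,158),(225,341),(235,352)]: print(px,t[px].round(4))
E
```

```text
lens px [ 0.00205837  0.00116536 -0.00392004] mat [ 0.03141416  0.00113544 -0.00398254]
3166 z max/percentiles [-0.0377  0.0001  0.0004  0.0009  0.0019] y [0.0305 0.0389]
3186 z max/percentiles [-0.0377  0.0001  0.0003  0.0008  0.0018] y [0.0304 0.0388]
(225, 178) [-0.003  -0.0485 -0.0007]
(228, 172) [ 0.01   -0.0413 -0.0353]
(235, 166) [ 0.0107 -0.0414 -0.045 ]
(245, 158) [ 0.0107 -0.0419 -0.0553]
(225, 341) [-0.0033  0.0505 -0.0001]
(235, 352) [ 0.01    0.0429 -0.0437]
```

```bash
python3 - <<'E'
from h import *
o,r,p=tool();c=ctrl.camera("wrist");z=c["range_z"];K=c["K"]
v,u=np.mgrid[:384,:512];a=np.stack([(u-K[0,2])/K[0,0],(v-K[1,2])/K[1,1]],-1);th=np.linalg.norm(a,axis=-1,keepdims=True)
P=np.concatenate([a*np.sinc(th/np.pi)/np.cos(th),np.ones_like(th)],-1)*z[...,None]
T=c["T_tool_cam"];t=P@T[:3,:3].T+T[:3,3]
for s in(1,-1):
    m=(np.abs(t[...,1]*s-.041)<.006)&(abs(t[...,0])<.013)&(z>0)
    print(np.histogram(t[m][:,2],bins=np.arange(-.06,.012,.004)))
for col in (183,180,176): print(col,[tuple((t[i,col]*1000).round(0).astype(int)) for i in range(216,250,3)])
g=c["color"].max(2)
print("mat",np.median(t[150:180,230:290,2]),"lens rng",[ (t[i,260]*1000).round(1).tolist() for i in range(164,280,8)])
E
```

```text
(array([201, 199, 169, 178, 148, 143, 128,  53,   0,   0,   0,   0,   0,
         0, 403, 302,   0]), array([-6.00000000e-02, -5.60000000e-02, -5.20000000e-02, -4.80000000e-02,
       -4.40000000e-02, -4.00000000e-02, -3.60000000e-02, -3.20000000e-02,
       -2.80000000e-02, -2.40000000e-02, -2.00000000e-02, -1.60000000e-02,
       -1.20000000e-02, -8.00000000e-03, -4.00000000e-03,  5.55111512e-17,
        4.00000000e-03,  8.00000000e-03]))
(array([188, 199, 182, 153, 160, 154, 127,  45,   0,   0,   0,   0,   0,
         0, 464, 244,   0]), array([-6.00000000e-02, -5.60000000e-02, -5.20000000e-02, -4.80000000e-02,
       -4.40000000e-02, -4.00000000e-02, -3.60000000e-02, -3.20000000e-02,
       -2.80000000e-02, -2.40000000e-02, -2.00000000e-02, -1.60000000e-02,
       -1.20000000e-02, -8.00000000e-03, -4.00000000e-03,  5.55111512e-17,
        4.00000000e-03,  8.00000000e-03]))
183 [(np.int64(3), np.int64(-45), np.int64(0)), (np.int64(1), np.int64(-45), np.int64(0)), (np.int64(-1), np.int64(-45), np.int64(0)), (np.int64(-3), np.int64(-46), np.int64(0)), (np.int64(9), np.int64(-36), np
[... 1042 characters left out ...]
.int64(0)), (np.int64(10), np.int64(-39), np.int64(-36)), (np.int64(10), np.int64(-38), np.int64(-39)), (np.int64(10), np.int64(-37), np.int64(-43)), (np.int64(10), np.int64(-36), np.int64(-46)), (np.int64(9), np.int64(-36), np.int64(-47)), (np.int64(8), np.int64(-36), np.int64(-47)), (np.int64(7), np.int64(-36), np.int64(-48)), (np.int64(5), np.int64(-36), np.int64(-48))]
mat -0.0007350284471728252 lens rng [[34.0, 1.2, -0.3], [30.7, 1.1, -5.7], [26.3, 1.1, -6.2], [22.2, 1.1, -7.7], [16.4, 1.2, -3.5], [12.1, 1.1, -4.7], [7.0, 1.2, -3.9], [2.2, 1.2, -4.3], [-2.5, 1.2, -4.9], [-7.9, 1.2, -4.4], [-13.5, 1.2, -3.6], [-19.1, 1.2, -3.4], [-22.2, 1.2, -7.8], [-28.8, 1.2, -6.0], [-37.9, 1.3, -0.9]]
```

The depth reading puts the fingertips at tool z ≈ -32 mm, about 30 mm above the mat, although the TCP reads z = 0. The pixel scales agree with that: 4.18 px/mm at the pads against 3.45 px/mm at the lens. I'll keep descending, guarded by force.

```bash
cat >> h.py <<'E'
def wcloud(c):
    z=c["range_z"];K=c["K"];v,u=np.mgrid[:384,:512];a=np.stack([(u-K[0,2])/K[0,0],(v-K[1,2])/K[1,1]],-1);th=np.linalg.norm(a,axis=-1,keepdims=True)
    P=np.concatenate([a*np.sinc(th/np.pi)/np.cos(th),np.ones_like(th)],-1)*z[...,None];T=c["T_tool_cam"];return P@T[:3,:3].T+T[:3,3]
def tips(c):
    t=wcloud(c);m=(abs(abs(t[...,1])-.04)<.007)&(abs(t[...,0])<.013)&(c["range_z"]>0)
    h,e=np.histogram(t[m][:,2],bins=np.arange(-.06,.04,.002));print("z hist",dict(zip((e[:-1]*1000).round(0).astype(int).tolist(),h.tolist())))
E
python3 -m handwheel '[[[0,0,0.02,0],[0,0,0.04,0],[0,0,0.06,0],[0,0,0.08,0],[0,0,0.08,0]]]'
python3 - <<'E'
from h import *
c=ctrl.camera("wrist");tips(c);go(.4824,-.2584,-.025)
E
```

```text
time_s: 5.1
eef_pos: [0.4823, -0.2579, -0.0172]
eef_rot: [-0.0, 0.975, 0.223, -0.0]
wrist_force: [0.8, -0.5, -0.4]
opening: 0.86
grasp_force: 0.0
z hist {-60: 188, -58: 199, -56: 197, -54: 193, -52: 186, -50: 178, -48: 173, -46: 151, -44: 155, -42: 154, -40: 141, -38: 144, -36: 136, -34: 115, -32: 74, -30: 30, -28: 0, -26: 0, -24: 1, -22: 50, -20: 28, -18: 1117, -16: 167, -14: 0, -12: 0, -10: 0, -8: 0, -6: 0, -4: 0, -2: 0, 0: 0, 2: 0, 4: 0, 6: 0, 8: 0, 10: 0, 12: 0, 14: 0, 16: 0, 18: 0, 20: 0, 22: 0, 24: 0, 26: 0, 28: 0, 30: 0, 32: 0, 34: 0, 36: 0}
shares [-0.0012  0.0014  0.0402] twist 0.0 | t 5.15 pos [ 0.4825 -0.258  -0.017 ] ty -64.28 open 0.8577556869316225 F [ 0.4 -0.4  0.4] gf 0.0 q6 0.41
```

```bash
python3 -m handwheel '[[[0,0,0.015,0],[0,0,0.03,0],[0,0,0.045,0],[0,0,0.05,0],[0,0,0.05,0]]]'
python3 - <<'E'
from h import *
c=ctrl.camera("wrist");tips(c);go(.4824,-.2584,-.03);cv2.imwrite("pics/w4.png",cv2.resize(c["color"][120:370,80:440,::-1],(720,500)))
E
```

```text
time_s: 5.78
eef_pos: [0.4826, -0.2581, -0.0268]
eef_rot: [-0.0, 0.975, 0.223, -0.0]
wrist_force: [0.7, -1.7, 0.5]
opening: 0.857
grasp_force: 0.0
z hist {-60: 193, -58: 207, -56: 193, -54: 190, -52: 184, -50: 183, -48: 169, -46: 147, -44: 163, -42: 149, -40: 148, -38: 152, -36: 135, -34: 99, -32: 102, -30: 57, -28: 671, -26: 262, -24: 0, -22: 0, -20: 0, -18: 0, -16: 0, -14: 0, -12: 0, -10: 0, -8: 0, -6: 0, -4: 0, -2: 0, 0: 0, 2: 0, 4: 0, 6: 0, 8: 0, 10: 0, 12: 0, 14: 0, 16: 0, 18: 0, 20: 0, 22: 0, 24: 0, 26: 0, 28: 0, 30: 0, 32: 0, 34: 0, 36: 0}
shares [-0.0016  0.0003  0.0165] twist 0.0 | t 5.825 pos [ 0.4827 -0.2582 -0.0267] ty -64.29 open 0.8524324002080116 F [-0.2  0.4  0.2] gf 0.0 q6 0.41
```

View pics/w4.png

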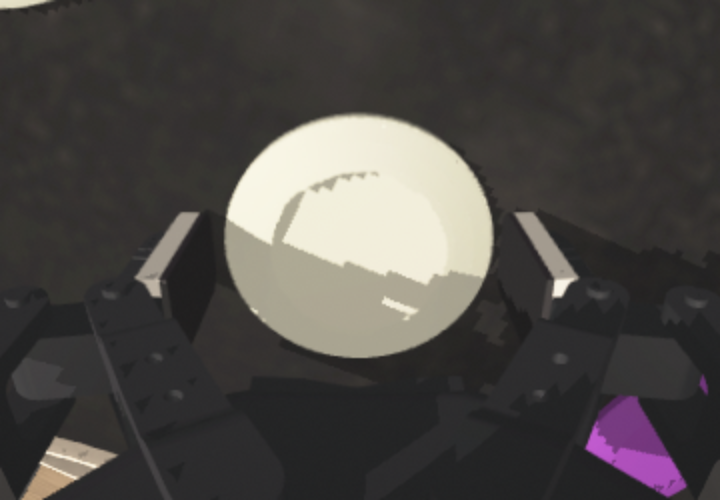

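The pads now straddle the lens, centred at column 358, with tips 2–3 mm above the mat. Down a touch more, then close.

```bash
python3 -m handwheel '[[[0,0,0.005,0],[0,0,0.005,0]]]' 69
python3 -m handwheel '[[[0,0,0,0],[0,0,0,0],[0,0,0,0],[0,0,0,0]]]' 60
python3 - <<'E'
from h import *
c=ctrl.camera("wrist");tips(c);go(.4824,-.2584,-.03)
E
```

```text
time_s: 6.08
eef_pos: [0.4826, -0.2582, -0.0277]
eef_rot: [-0.0, 0.975, 0.223, -0.0]
wrist_force: [-0.2, -0.6, -0.4]
opening: 0.807
grasp_force: 0.0
time_s: 6.58
eef_pos: [0.4832, -0.2586, -0.0266]
eef_rot: [0.0, 0.975, 0.223, 0.0]
wrist_force: [-1.2, 1.6, 7.9]
opening: 0.743
grasp_force: 67.3
z hist {-60: 50, -58: 78, -56: 82, -54: 95, -52: 83, -50: 74, -48: 77, -46: 68, -44: 78, -42: 77, -40: 69, -38: 60, -36: 55, -34: 32, -32: 23, -30: 0, -28: 351, -26: 295, -24: 0, -22: 0, -20: 0, -18: 0, -16: 0, -14: 0, -12: 0, -10: 0, -8: 0, -6: 0, -4: 0, -2: 0, 0: 0, 2: 0, 4: 0, 6: 0, 8: 0, 10: 0, 12: 0, 14: 0, 16: 0, 18: 0, 20: 0, 22: 0, 24: 0, 26: 0, 28: 0, 30: 0, 32: 0, 34: 0, 36: 0}
shares [-0.0029 -0.0028  0.017 ] twist 0.0 | t 6.625 pos [ 0.4832 -0.2586 -0.0266] ty -64.28 open 0.7389534628781395 F [-1.5  0.7  6.9] gf 67.26658918341855 q6 0.41
```

```bash
python3 - <<'E'
from h import *
c=ctrl.camera("wrist");cv2.imwrite("pics/w5.png",cv2.resize(c["color"][150:320,110:410,::-1],(800,453)))
E
```

```text
(no output)
```

View pics/w5.png

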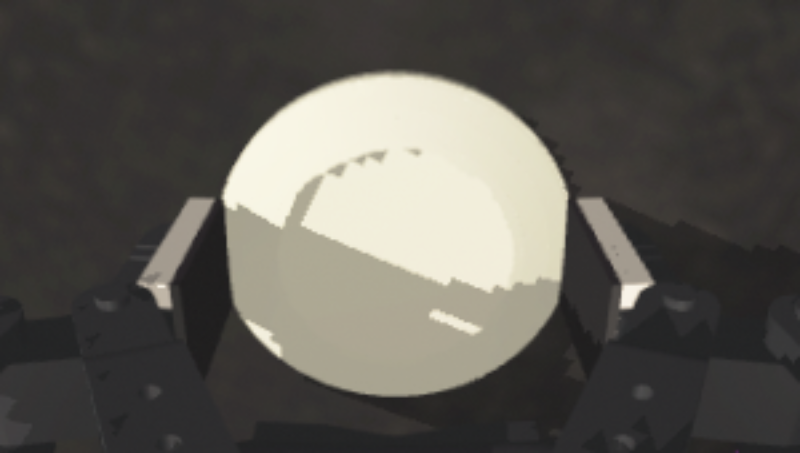

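The pads have closed onto the dome just above the ground edge (63 mm gap). I'll reopen, go about 3 mm lower and re-close.

```bash
python3 -m handwheel '[[[0,0,0,0],[0,0,0,0],[0,0,0,0]]]' 73
python3 -m handwheel '[[[0,0,0.005,0],[0,0,0.01,0],[0,0,0.01,0]]]' 
python3 -m handwheel '[[[0,0,0.005,0],[0,0,0.005,0]]]' 
```

```text
time_s: 7.05
eef_pos: [0.4825, -0.2581, -0.0279]
eef_rot: [-0.0, 0.975, 0.223, -0.0]
wrist_force: [-0.6, 0.3, -0.5]
opening: 0.855
grasp_force: 0.0
time_s: 7.42
eef_pos: [0.4826, -0.2581, -0.0296]
eef_rot: [-0.0, 0.975, 0.223, -0.0]
wrist_force: [-1.0, 0.7, 2.8]
opening: 0.856
grasp_force: 1.6
time_s: 7.68
eef_pos: [0.4826, -0.2582, -0.0296]
eef_rot: [-0.0, 0.975, 0.223, -0.0]
wrist_force: [-4.5, 2.6, 13.9]
opening: 0.855
grasp_force: 6.6
```

```bash
python3 -m handwheel '[[[0,0,0,0],[0,0,0,0]]]' 69;python3 -m handwheel '[[[0,0,0,0],[0,0,0,0],[0,0,0,0]]]' 60
```

```text
time_s: 7.92
eef_pos: [0.4837, -0.259, -0.0285]
eef_rot: [0.001, 0.975, 0.223, 0.001]
wrist_force: [-3.7, 2.9, 19.4]
opening: 0.811
grasp_force: 9.6
time_s: 8.3
eef_pos: [0.4844, -0.2595, -0.0269]
eef_rot: [0.001, 0.975, 0.223, 0.001]
wrist_force: [-6.3, 4.2, 32.3]
opening: 0.746
grasp_force: 67.5
```

The tips touched the mat, and the gap still closed to about 64 mm with a firm grip, so it probably holds the edge. Lift and check.

```bash
python3 -m handwheel '[[[0,0,-0.02,0],[0,0,-0.06,0],[0,0,-0.15,0],[0,0,-0.3,0],[0,0,-0.5,0],[0,0,-0.5,0]]]'
python3 - <<'E'
from h import *
c=ctrl.camera("wrist");cv2.imwrite("pics/w6.png",cv2.resize(c["color"][...,::-1],(640,480)));go(.4824,-.2584,.14)
t=wcloud(c);m=(abs(t[...,1])<.028)&(abs(t[...,0])<.03);print(np.percentile(t[m][:,2],[5,50,95]))
E
```

```text
time_s: 9.05
eef_pos: [0.4851, -0.2602, 0.0736]
eef_rot: [0.003, 0.975, 0.223, 0.002]
wrist_force: [-0.3, 0.2, 0.2]
opening: 0.738
grasp_force: 65.5
shares [-0.0042 -0.0053 -0.3422] twist 0.0 | t 9.1 pos [ 0.4838 -0.2592  0.0716] ty -64.28 open 0.7394282762692295 F [ 0.6  0.1 -0.8] gf 65.49492331920192 q6 0.41
[-0.12213997 -0.09761931  0.07371695]
```

View pics/w6.png

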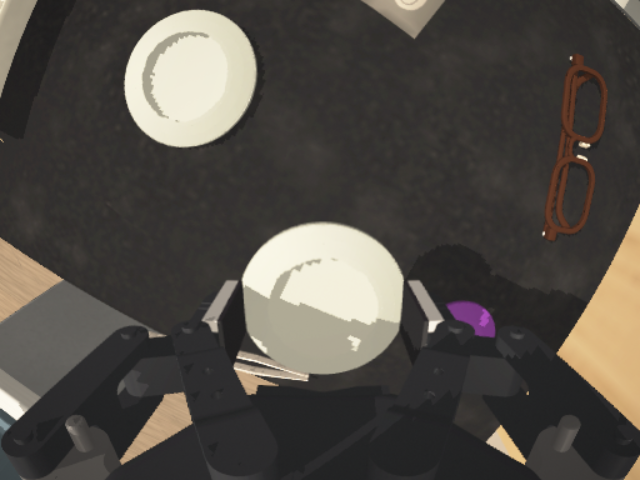

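The lens is held level between the pads and lifted clear. Next I'll measure its offset in the tool, then hover short of the 227° cup.

```bash
cat >> h.py <<'E'
def lens_in_tool(c):
    s=.00025;n=400;x0=.05;y0=-.05
    T=c["T_tool_cam"];K=c["K"];i,j=np.mgrid[:n,:n]
    X=np.stack([x0-i*s,y0+j*s,np.full(i.shape,-.031)],-1);q=(X-T[:3,3])@T[:3,:3]
    rho=np.hypot(q[...,0],q[...,1]);k=np.arctan2(rho,q[...,2])/rho
    im=cv2.remap(c["color"],(K[0,0]*q[...,0]*k+K[0,2]).astype(np.float32),(K[1,1]*q[...,1]*k+K[1,2]).astype(np.float32),1)
    ok=(im.min(2)>110)&(abs(X[...,1])<.012);v,u=np.nonzero(ok)
    col=[(x0-s*v[u==a].min(),x0-s*v[u==a].max()) for a in (170,200,230)]
    print("lens x extents by column",np.round(col,4).tolist(),"mid",np.round(np.mean(col,1),4))
E
python3 -m handwheel '[[[0,0,-0.3,0],[0,0,-0.5,0],[0,0,-0.5,0]]]'
python3 - <<'E'
from h import *
lens_in_tool(ctrl.camera("wrist"));go(.432,.117,.17,-43.3)
E
```

```text
time_s: 9.48
eef_pos: [0.4841, -0.2594, 0.1722]
eef_rot: [0.002, 0.975, 0.223, 0.002]
wrist_force: [-0.0, 0.4, -1.0]
opening: 0.738
grasp_force: 65.9
lens x extents by column [[0.0328, -0.0422], [0.0338, -0.0435], [0.0328, -0.0422]] mid [-0.0047 -0.0049 -0.0047]
shares [ 0.5852 -1.8016 -0.003 ] twist -0.2442 | t 9.525 pos [ 0.4829 -0.2584  0.1698] ty -64.29 open 0.7381680281817508 F [-0.2  0.9 -0.4] gf 65.91759426053613 q6 0.41
```

```bash
python3 - <<'E'
from h import *
c=ctrl.camera("wrist");t=wcloud(c);b=c["color"].min(2)
for u in (240,258,276): print(u,[(i,int(b[i,u]),(t[i,u]*1000).round(1).tolist()) for i in range(170,320,8)])
E
```

```text
240 [(170, 49, [-6.1, -20.8, 170.0]), (178, 50, [-15.2, -20.8, 168.6]), (186, 224, [29.7, -8.2, -31.1]), (194, 225, [26.5, -8.2, -33.1]), (202, 225, [22.8, -8.2, -33.5]), (210, 216, [19.0, -8.3, -33.8]), (218, 220, [13.5, -8.6, -29.9]), (226, 219, [9.3, -8.7, -30.0]), (234, 219, [4.6, -8.9, -29.0]), (242, 219, [0.3, -8.9, -29.3]), (250, 148, [-4.0, -9.0, -29.6]), (258, 148, [-8.5, -9.1, -29.9]), (266, 147, [-13.2, -9.2, -30.0]), (274, 147, [-17.9, -9.3, -30.4]), (282, 146, [-19.9, -9.2, -34.9]), (290, 145, [-26.2, -9.4, -33.3]), (298, 134, [-858.3, -92.9, 1069.5]), (306, 132, [-912.4, -94.6, 1070.9]), (314, 36, [9.5, -5.0, -95.9])]
258 [(170, 49, [-6.0, -0.1, 169.4]), (178, 147, [32.9, 0.1, -28.7]), (186, 219, [29.6, 0.1, -30.7]), (194, 221, [26.2, 0.1, -32.1]), (202, 221, [22.9, 0.1, -33.9]), (210, 221, [17.8, 0.1, -30.5]), (218, 219, [13.7, 0.0, -30.4]), (226, 219, [9.5, 0.0, -30.3]), (234, 219, [4.7, 0.0, -29.2]), (242, 219, [1.1, 0.0, -30.8]), (250, 148, [-3.4, 0.0, -30.7]), (258, 147, [-8.4, 0.0, -30.1]), (266, 148, [-12.7, 0.0, -30.7]), (274, 147, [-19.0, 0.0, -28.6]), (282, 146, [-22.7, 0.0, -30.7]), (290, 145, [-26.7, 0.0, -32.4]), (298, 144, [-33.6, 0.0, -30.4]), (306, 126, [-909.5, -1.7, 1068.5]), (314, 36, [9.3, 0.1, -95.6])]
276 [(170, 51, [-6.2, 20.5, 170.3]), (178, 52, [-15.8, 20.7, 171.0]), (186, 214, [29.5, 8.4, -30.3]), (194, 214, [26.3, 8.3, -32.4]), (202, 215, [22.5, 8.4, -32.8]), (210, 219, [18.8, 8.4, -33.3]), (218, 219, [13.7, 8.7, -30.5]), (226, 219, [9.7, 8.7, -30.8]), (234, 219, [5.3, 8.8, -30.6]), (242, 219, [0.4, 9.0, -29.6]), (250, 219, [-3.9, 9.1, -29.9]), (258, 148, [-7.7, 9.1, -31.5]), (266, 147, [-13.1, 9.3, -30.2]), (274, 147, [-17.5, 9.3, -31.0]), (282, 146, [-23.1, 9.5, -30.3]), (290, 145, [-26.6, 9.5, -32.7]), (298, 134, [-858.8, 89.5, 1070.1]), (306, 133, [-913.9, 91.3, 1072.7]), (314, 36, [9.8, 5.2, -96.3])]
```

The lens sits centred in the tool (x extent ±33.5 mm, y 0), with its underside at tool z ≈ -27 mm. Now to the hover.

```bash
python3 -m handwheel '[[[0.1,-0.25,0,0],[0.2,-0.5,0,0],[0.3,-0.75,0,0],[0.3,-0.9,0,0],[0.3,-0.9,0,0]]]'
python3 -m handwheel '[[[0.1,-0.25,0,-0.1],[0.2,-0.5,0,-0.2],[0.285,-0.75,0,-0.244],[0.285,-0.9,0,-0.244],[0.285,-0.9,0,-0.244],[0.285,-0.9,0,-0.244]]]'
python3 - <<'E'
from h import *
o,r,p=tool();c=ctrl.camera("wrist");np.savez("cup",**c,r=r,p=p)
cx,cy=.494,.183;h=.07;n=400
im=np.ascontiguousarray(rect(c,r,p,cx,cy,.046,h,n));g=im.max(2)
for th in(60,75,90):
    k,l,s,ce=cv2.connectedComponentsWithStats((g<th).astype(np.uint8));b=l[200,200]
    m=(l==b).astype(np.uint8);ct=max(cv2.findContours(m,0,1)[0],key=len);e=cv2.minEnclosingCircle(ct)
    f=lambda q:(round(cx+h-q[1]*.00035,4),round(cy+h-q[0]*.00035,4))
    print(th,b,s[b],"centroid",f(ce[b]),"circle",f(e[0]),e[1]*.35)
cv2.imwrite("pics/cup.png",im);go(cx,cy,.1,-43.3)
E
```

```text
time_s: 10.2
eef_pos: [0.4564, -0.0675, 0.167]
eef_rot: [-0.001, 0.975, 0.224, -0.002]
wrist_force: [-0.1, 0.3, -0.3]
opening: 0.739
grasp_force: 65.9
time_s: 10.95
eef_pos: [0.4321, 0.116, 0.1686]
eef_rot: [0.0, 0.918, 0.396, -0.001]
wrist_force: [0.4, -0.8, -0.3]
opening: 0.735
grasp_force: 65.9
60 7 [  109   123   178   154 19613] centroid (np.float64(0.4943), np.float64(0.1813)) circle (0.4943, 0.1833) 31.51374931335449
75 7 [  108   122   181   156 20629] centroid (np.float64(0.4942), np.float64(0.1811)) circle (0.4939, 0.1831) 32.12642021179199
90 2 [  108   107   189   187 27420] centroid (np.float64(0.494), np.float64(0.1821)) circle (0.4938, 0.1821) 33.22298469543457
shares [ 0.4566 -0.0062  0.3433] twist -0.001 | t 11.0 pos [0.4322 0.1158 0.1687] ty -43.39 open 0.7395966261491286 F [-0.5  0.4 -0.4] gf 65.92541010584682 q6 0.75
```

```bash
python3 - <<'E'
import cv2,numpy as np
im=cv2.imread("pics/cup.png");s=.00035
f=lambda x,y:(int((.183+.07-y)/s),int((.494+.07-x)/s))
for p,r,col in(((.4942,.1815),.027,(0,0,255)),((.4942,.1815),.036,(0,255,0))): cv2.circle(im,f(*p),int(r/s),col,1)
cv2.imwrite("pics/cupb.png",cv2.resize(im,(600,600)))
E
```

```text
(no output)
```

View pics/cupb.png

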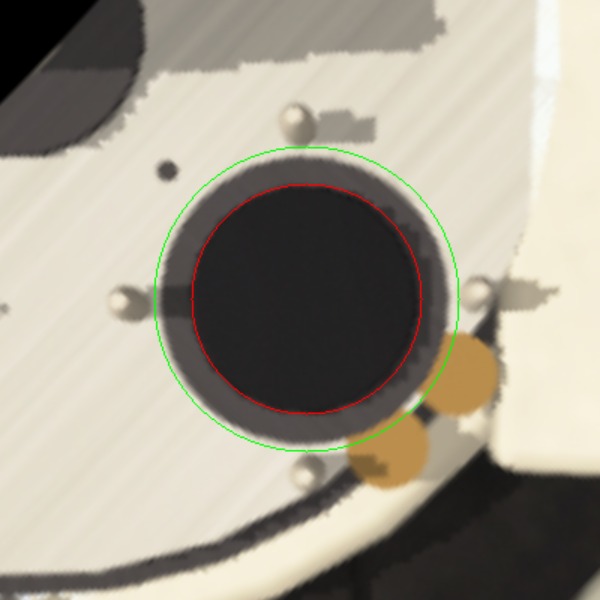

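The last picture shows the cup seat, with the red circle (27 mm) fitting it at (0.4942, 0.1815) and the posts at top, left, right and bottom, clear of the finger line. Move above it and lower.

```bash
python3 -c "
from h import *;go(.4942,.1815,.06,-43.3)"
```

```text
shares [ 4.520e-01 -3.000e-04  5.433e-01] twist -0.001 | t 11.0 pos [0.4322 0.1158 0.1687] ty -43.39 open 0.7395966261491286 F [-0.5  0.4 -0.4] gf 65.92541010584682 q6 0.75
```

```bash
python3 -m handwheel '[[[0.25,0,0,0],[0.452,0,0.15,0],[0.452,0,0.35,0],[0.452,0,0.54,0],[0.452,0,0.54,0],[0.452,0,0.54,0]]]'
python3 -c "
from h import *;go(.4942,.1815,.02,-43.3);go(.4942,.1815,.02,-43.3)"
```

```text
time_s: 11.75
eef_pos: [0.4952, 0.182, 0.0625]
eef_rot: [0.0, 0.918, 0.396, 0.001]
wrist_force: [0.6, 0.6, -0.1]
opening: 0.733
grasp_force: 65.9
shares [-0.0054 -0.0019  0.2123] twist -0.0011 | t 11.75 pos [0.4952 0.182  0.0625] ty -43.39 open 0.7333510868726337 F [ 0.6  0.6 -0.1] gf 65.9244693419896 q6 0.88
shares [-0.0054 -0.0019  0.2123] twist -0.0011 | t 11.75 pos [0.4952 0.182  0.0625] ty -43.39 open 0.7333510868726337 F [ 0.6  0.6 -0.1] gf 65.9244693419896 q6 0.88
```

```bash
python3 -m handwheel '[[[0,0,0.06,0],[0,0,0.12,0],[0,0,0.12,0],[0,0,0.12,0]]]'
python3 -c "
from h import *;go(.4942,.1815,.02,-43.3)"
```

```text
time_s: 12.25
eef_pos: [0.4939, 0.1828, 0.0373]
eef_rot: [-0.0, 0.918, 0.396, -0.0]
wrist_force: [0.1, 0.7, 0.4]
opening: 0.737
grasp_force: 65.9
shares [-0.0036  0.0056  0.0867] twist -0.0001 | t 12.25 pos [0.4939 0.1828 0.0373] ty -43.31 open 0.73701638796577 F [0.1 0.7 0.4] gf 65.9231903264299 q6 0.88
```

```bash
python3 -m handwheel '[[[-0.004,0.005,0.02,0],[-0.004,0.005,0.05,0],[-0.004,0.005,0.065,0],[-0.004,0.005,0.075,0],[-0.004,0.005,0.075,0]]]'
python3 -c "
from h import *;go(.4942,.1815,.02,-43.3)"
```

```text
time_s: 12.88
eef_pos: [0.4939, 0.1814, 0.0221]
eef_rot: [-0.0, 0.918, 0.396, -0.0]
wrist_force: [0.3, -0.3, -0.4]
opening: 0.733
grasp_force: 65.9
shares [0.0014 0.0008 0.0105] twist -0.0002 | t 12.875 pos [0.4939 0.1814 0.0221] ty -43.32 open 0.7329232692515283 F [ 0.3 -0.3 -0.4] gf 65.92468443559483 q6 0.88
```

```bash
python3 -m handwheel '[[[0.001,0,0.005,0],[0.001,0,0.01,0],[0.001,0,0.01,0]]]'; python3 -m handwheel '[[[0,0,0.005,0],[0,0,0.005,0]]]'
```

```text
time_s: 13.25
eef_pos: [0.4941, 0.1816, 0.0203]
eef_rot: [-0.0, 0.918, 0.396, -0.0]
wrist_force: [0.3, -0.6, 0.6]
opening: 0.736
grasp_force: 65.9
time_s: 13.5
eef_pos: [0.4942, 0.1816, 0.0193]
eef_rot: [-0.0, 0.918, 0.396, 0.0]
wrist_force: [0.2, -0.2, 0.6]
opening: 0.735
grasp_force: 65.9
```

```bash
python3 -m handwheel '[[[0,0,0.005,0],[0,0,0.005,0]]]'; python3 -m handwheel '[[[0,0,0.005,0],[0,0,0.005,0]]]'
```

```text
time_s: 13.75
eef_pos: [0.4948, 0.1814, 0.0192]
eef_rot: [0.0, 0.918, 0.396, 0.0]
wrist_force: [-2.2, -1.8, 7.4]
opening: 0.738
grasp_force: 66.5
time_s: 14.0
eef_pos: [0.4951, 0.1812, 0.0191]
eef_rot: [0.001, 0.918, 0.397, 0.0]
wrist_force: [-3.6, -3.0, 15.2]
opening: 0.739
grasp_force: 67.2
```

It seated at z = 0.019, as predicted. Relieve the load, release and rise.

```bash
python3 -m handwheel '[[[0,0,-0.007,0],[0,0,-0.007,0],[0,0,-0.007,0],[0,0,-0.007,0]]]' 74; python3 -m handwheel '[[[0,0,-0.03,0],[0,0,-0.1,0],[0,0,-0.3,0],[0,0,-0.5,0],[0,0,-0.5,0],[0,0,-0.5,0]]]'
cat >> h.py <<'E'
def station(f="top"):
    c=ctrl.camera(f);P=cloud(c);return c,P
E
python3 - <<'E'
from h import *
o,r,p=tool();c=ctrl.camera("wrist");cx,cy=.494,.1815
t=wcloud(c)@r.T+p;m=(np.hypot(t[...,0]-cx,t[...,1]-cy)<.030)&(c["range_z"]>0)
q=t[m];A=np.c_[q[:,:2]-[cx,cy],np.ones(len(q))];m2=abs(q[:,2]-.054)<.01;print(m.sum(),"z pct",np.percentile(q[:,2],[2,10,50,90,98]).round(4),"tilt",np.linalg.lstsq(A[m2],q[m2][:,2],rcond=None)[0])
im=rect(c,r,p,cx,cy,.05,.06,400);g=im.min(2);k,l,s,ce=cv2.connectedComponentsWithStats((g>100).astype(np.uint8));b=l[200,200];print(s[b],ce[b],g[200,200]);cv2.imwrite("pics/placed.png",im)
m=(abs(t[...,2]-.112)<.012)&(np.hypot(t[...,0]-.558,t[...,1]-.25)<.05)
if m.sum()>20: print("knob",m.sum(),cv2.minAreaRect(t[m][:,:2].astype(np.float32)))
go(.558,.25,.2,1.4)
E
```

```text
time_s: 14.5
eef_pos: [0.494, 0.1816, 0.0184]
eef_rot: [-0.0, 0.918, 0.396, -0.0]
wrist_force: [-0.4, 0.3, 0.4]
opening: 0.869
grasp_force: 0.0
time_s: 15.25
eef_pos: [0.494, 0.1816, 0.119]
eef_rot: [0.0, 0.918, 0.396, 0.0]
wrist_force: [-0.1, 0.4, -0.5]
opening: 0.869
grasp_force: 0.0
19088 z pct [0.0487 0.05   0.2283 0.2407 0.2426] tilt [0.00941672 0.00784103 0.05053998]
[     0      0    400    400 135261] [191.20961696 184.75912495] 154
knob 3008 ((0.5789107084274292, 0.2507909834384918), (0.05813990905880928, 0.05375836044549942), 2.1239659786224365)
shares [ 4.704e-01 -4.000e-04 -4.099e-01] twist -0.5203 | t 15.3 pos [0.4934 0.1815 0.1181] ty -43.31 open 0.8653810218137542 F [0.  0.2 0.4] gf 0.0 q6 0.88
```

The lens lies flat: tilt about 1 %, edge top near 0.05. Now locate the knob.

```bash
python3 -m handwheel '[[[0,0,-0.15,0],[0,0,-0.3,0],[0,0,-0.3,0],[0,0,-0.3,0]]]' 40
python3 - <<'E'
from h import *
o,r,p=tool();c=ctrl.camera("wrist");np.savez("knob",**c,r=r,p=p);tt=wcloud(c);t=tt@r.T+p
m=(abs(t[...,2]-.115)<.008)&(np.hypot(t[...,0]-.558,t[...,1]-.25)<.04)&(tt[...,0]>.03)
q=t[m];print(m.sum(),np.median(q[:,2]))
top=q[q[:,2]>np.median(q[:,2])-.002][:,:2].astype(np.float32);print(cv2.minAreaRect(top),top.mean(0));print(cv2.PCACompute2(top,None))
go(.558,.25,.2,1.4)
E
```

```text
time_s: 15.8
eef_pos: [0.4931, 0.1814, 0.177]
eef_rot: [-0.0, 0.918, 0.396, -0.001]
wrist_force: [-1.4, -0.1, -0.4]
opening: 0.47
grasp_force: 0.0
1417 0.11575691354490542
((0.5577904582023621, 0.24988067150115967), (0.015543467365205288, 0.05217493698000908), 2.01729416847229) [0.5579056  0.24965233]
(array([[0.5579056 , 0.24965233]], dtype=float32), array([[-0.0275384,  0.9996208],
       [ 0.9996208,  0.0275384]], dtype=float32), array([[2.1236431e-04],
       [1.5646407e-05]], dtype=float32))
shares [ 0.4725  0.0012 -0.1175] twist -0.5203 | t 15.85 pos [0.4929 0.1814 0.1767] ty -43.32 open 0.4710108802169921 F [ 0.7  0.5 -0.3] gf 0.0 q6 0.88
```

Knob found at (0.5579, 0.2497) with the bar at azimuth 91.7°, so it needs about 131° counter-clockwise. Move above it with the jaws at 34 mm.

```bash
python3 -m handwheel '[[[0.1,0,-0.1,-0.1],[0.25,0,-0.1,-0.2],[0.4,0,-0.1,-0.3],[0.47,0,-0.1,-0.4],[0.473,0,-0.1,-0.524],[0.473,0,-0.1,-0.524],[0.473,0,-0.1,-0.524]]]' 34
python3 - <<'E'
from h import *
go(.5579,.2497,.12,1.7);c=ctrl.camera("wrist");t=wcloud(c)
m=(abs(abs(t[...,1])-.021)<.006)&(abs(t[...,0])<.013)&(c["range_z"]>0);h,e=np.histogram(t[m][:,2],bins=np.arange(-.05,.02,.002));print(dict(zip((e[:-1]*1000).round().astype(int).tolist(),h.tolist())))
E
```

```text
time_s: 16.73
eef_pos: [0.5585, 0.2502, 0.1976]
eef_rot: [-0.0, 0.698, 0.716, -0.001]
wrist_force: [0.4, 0.2, -0.7]
opening: 0.398
grasp_force: 0.0
shares [-0.0022 -0.0023  0.3881] twist -0.0023 | t 16.725 pos [0.5585 0.2502 0.1976] ty 1.51 open 0.3982949716451643 F [ 0.4  0.2 -0.7] gf 0.0 q6 0.2
{-50: 129, -48: 129, -46: 103, -44: 133, -42: 121, -40: 117, -38: 100, -36: 110, -34: 94, -32: 102, -30: 82, -28: 92, -26: 43, -24: 31, -22: 11, -20: 0, -18: 0, -16: 0, -14: 0, -12: 0, -10: 0, -8: 0, -6: 0, -4: 0, -2: 0, 0: 0, 2: 0, 4: 0, 6: 0, 8: 0, 10: 0, 12: 0, 14: 0, 16: 0}
```

```bash
python3 -m handwheel '[[[-0.002,-0.002,0.2,0],[-0.002,-0.002,0.4,0],[-0.002,-0.002,0.4,0]]]'; python3 -m handwheel '[[[0,0,0.05,0],[0,0,0.1,0],[0,0,0.15,0],[0,0,0.2,0],[0,0,0.22,0],[0,0,0.22,0]]]'; python3 -m handwheel '[[[0,0,0,0],[0,0,0,0],[0,0,0,0],[0,0,0,0]]]' 8
python3 -c "
from h import *;go(.5579,.2497,.074,1.7)"
```

```text
time_s: 17.15
eef_pos: [0.5557, 0.2491, 0.1151]
eef_rot: [-0.002, 0.697, 0.717, -0.003]
wrist_force: [-0.3, -0.2, -0.1]
opening: 0.394
grasp_force: 0.0
time_s: 17.9
eef_pos: [0.5584, 0.25, 0.0742]
eef_rot: [-0.0, 0.696, 0.718, -0.0]
wrist_force: [-0.6, -0.2, -0.0]
opening: 0.4
grasp_force: 0.0
time_s: 18.4
eef_pos: [0.559, 0.2501, 0.0752]
eef_rot: [0.0, 0.696, 0.718, 0.0]
wrist_force: [-1.3, -0.2, 3.8]
opening: 0.17
grasp_force: 60.6
shares [-0.0017 -0.0054  0.0062] twist 0.0003 | t 18.4 pos [0.559  0.2501 0.0752] ty 1.72 open 0.17010260825791879 F [-1.3 -0.2  3.8] gf 60.641244649887085 q6 0.2
```

Gripped. Turn counter-clockwise in two calls.

```bash
python3 -m handwheel '[[[0,0,0,-0.06],[0,0,0,-0.14],[0,0,0,-0.23],[0,0,0,-0.32],[0,0,0,-0.41],[0,0,0,-0.5],[0,0,0,-0.59],[0,0,0,-0.68],[0,0,0,-0.76],[0,0,0,-0.8]]]'
python3 -c "
from h import *;o=ctrl.get_obs();print(o['torque']);go(.5579,.2497,.074,42.8)"
```

```text
time_s: 19.65
eef_pos: [0.5594, 0.2504, 0.0752]
eef_rot: [0.001, 0.168, 0.986, 0.001]
wrist_force: [0.4, 1.3, 2.2]
opening: 0.171
grasp_force: 60.6
[ 0.09222184  0.01980183 -0.09595743]
shares [ 0.0059 -0.0058  0.0062] twist 0.3237 | t 19.65 pos [0.5594 0.2504 0.0752] ty 70.62 open 0.1710191446770707 F [0.4 1.3 2.2] gf 60.56601047515869 q6 -1.01
```

```bash
python3 -m handwheel '[[[0,0,0,-0.06],[0,0,0,-0.14],[0,0,0,-0.23],[0,0,0,-0.32],[0,0,0,-0.41],[0,0,0,-0.5],[0,0,0,-0.59],[0,0,0,-0.66],[0,0,0,-0.71],[0,0,0,-0.724]]]'
python3 -m handwheel '[[[0,0,0,0],[0,0,0,0]]]'
python3 -c "
from h import *;o=ctrl.get_obs();print(o['torque']);go(.5579,.2497,.074,132.8)"
```

```text
time_s: 20.9
eef_pos: [0.5593, 0.2508, 0.0752]
eef_rot: [0.001, -0.364, 0.931, 0.0]
wrist_force: [-0.2, 4.0, 3.1]
opening: 0.166
grasp_force: 60.6
time_s: 21.15
eef_pos: [0.5593, 0.2508, 0.0752]
eef_rot: [0.001, -0.363, 0.932, 0.0]
wrist_force: [0.7, 5.3, 3.8]
opening: 0.172
grasp_force: 60.7
[ 0.79421218 -0.07053949 -0.15541133]
shares [0.0089 0.0006 0.0062] twist -0.0021 | t 21.15 pos [0.5593 0.2508 0.0752] ty 132.62 open 0.1724863084204075 F [0.7 5.3 3.8] gf 60.68706393241882 q6 -2.09
```

```bash
python3 -m handwheel '[[[0,0,0,0],[0,0,0,0],[0,0,0,0]]]' 34; python3 -m handwheel '[[[0,0,-0.2,0],[0,0,-0.4,0],[0,0,-0.6,0],[-0.25,0,-0.7,0],[-0.5,0,-0.7,0],[-0.5,0,-0.7,0],[-0.5,0,-0.7,0]]]'
python3 - <<'E'
from h import *
c=ctrl.camera("top");P=cloud(c);Z=P[...,2];im=c["color"]
m=(Z>.075)&(Z<.122)&(np.hypot(P[...,0]-.56,P[...,1]-.2525)<.042);q=P[m]
if m.sum(): print("top knob",m.sum(),cv2.minAreaRect(q[:,:2].astype(np.float32)))
o,r,p=tool();c=ctrl.camera("wrist");np.savez("after",**c,r=r,p=p);tt=wcloud(c);t=tt@r.T+p
m=(abs(t[...,2]-.115)<.008)&(np.hypot(t[...,0]-.558,t[...,1]-.25)<.04)&(tt[...,0]>.03)
q=t[m];print(m.sum());
if m.sum():
    top=q[q[:,2]>np.median(q[:,2])-.002][:,:2].astype(np.float32);print(cv2.minAreaRect(top),top.mean(0));print(cv2.PCACompute2(top,None)[1])
go(.558,.25,.2)
E
```

```text
time_s: 21.52
eef_pos: [0.5584, 0.2496, 0.0743]
eef_rot: [-0.0, -0.364, 0.931, -0.0]
wrist_force: [1.1, 0.1, 0.5]
opening: 0.397
grasp_force: 0.0
time_s: 22.4
eef_pos: [0.6315, 0.3174, 0.2136]
eef_rot: [-0.001, -0.364, 0.931, -0.0]
wrist_force: [0.7, 0.9, -0.1]
opening: 0.398
grasp_force: 0.0
top knob 84 ((0.5605228543281555, 0.2535835802555084), (0.052863940596580505, 0.019640842452645302), 47.609378814697266)
1028
((0.5581597685813904, 0.2507491111755371), (0.05228423327207565, 0.014813052490353584), 42.63706970214844) [0.558244   0.25047916]
[[ 0.73591846  0.6770702 ]
 [-0.6770702   0.73591846]]
shares [0.4975 0.0025 0.0739] twist 0.0 | t 22.5 pos [0.6315 0.3171 0.2147] ty 132.67 open 0.4027795428537796 F [-0.3 -1.  -0.1] gf 0.0 q6 -2.02
```

The bar now lies at 42.6° (expected about 42.8°). I'll shut the jaws and hover by the keys to measure them and the station yaw.

```bash
python3 -m handwheel '[[[0.2,-0.2,0,0.1],[0.4,-0.4,0,0.2],[0.6,-0.6,0,0.3],[0.8,-0.8,0.1,0.4],[0.914,-0.884,0.17,0.496],[0.914,-0.884,0.17,0.496],[0.914,-0.884,0.17,0.496],[0.914,-0.884,0.17,0.496]]]' 0
python3 - <<'E'
from h import *
o,r,p=tool();c=ctrl.camera("wrist");np.savez("keys",**c,r=r,p=p);t=wcloud(c)@r.T+p
im=c["color"];hsv=cv2.cvtColor(im,cv2.COLOR_RGB2HSV);H=hsv[...,0].astype(int);S=hsv[...,1]>130;out={}
reg=(np.hypot(t[...,0]-.547,t[...,1]-.062)<.11)&(t[...,2]>.04)&(t[...,2]<.08)
for n,m in(("green",(H>40)&(H<85)),("blue",(H>100)&(H<130)),("red",(H<8)|(H>172))):
    k,l,s,ce=cv2.connectedComponentsWithStats((m&S&reg).astype(np.uint8));b=1+np.argmax(s[1:,4]);q=t[l==b]
    xy=wray(c,r,p,*ce[b],np.median(q[:,2]));out[n]=xy;print(n,s[b],np.median(q,0).round(4),"ray",xy.round(4),"circ",cv2.minEnclosingCircle(q[:,:2].astype(np.float32)))
d=out["green"]-out["red"];print("yaw",np.degrees(np.arctan2(d[1],d[0])),np.linalg.norm(d))
m=(abs(t[...,2]-.1)>0)&(abs(((t-p)@r)[...,1])<.03)&(abs(((t-p)@r)[...,0])<.013)&(t[...,2]>.1);print("tip tool z",np.percentile(((t-p)@r)[m][:,2],[90,98,100]))
go(*out["blue"],.12,90)
E
```

```text
time_s: 23.5
eef_pos: [0.6182, 0.0651, 0.1818]
eef_rot: [0.001, -0.002, 1.0, 0.0]
wrist_force: [1.6, -0.1, -0.3]
opening: 0.001
grasp_force: 0.0
green [239 148  25  25 478] [0.6022 0.058  0.0621] ray [0.6023 0.0582] circ ((0.6039032340049744, 0.05821201950311661), 0.012578948400914669)
blue [242  89  25  25 490] [0.5454 0.0608 0.0621] ray [0.5453 0.0608] circ ((0.5452529788017273, 0.06066403537988663), 0.012346724979579449)
red [244  30  26  25 507] [0.4883 0.0635 0.0621] ray [0.4883 0.0631] circ ((0.4861927926540375, 0.06310447305440903), 0.013192125596106052)
yaw -2.462036765597614 0.11407035665700031
tip tool z [-0.05352013 -0.03239983 -0.02311205]
shares [ 0.3647 -0.0201  0.3074] twist 0.0024 | t 23.55 pos [0.6181 0.0651 0.1816] ty 90.21 open -0.0017197697246383184 F [-0.4  0.1  0.3] gf 0.0 q6 -1.66
```

Station yaw is -2.46°, which puts the bar at 42.54° when in the detent, so the table is in it. Now the blue key at (0.5453, 0.0608).

```bash
python3 -m handwheel '[[[0.15,-0.01,0,0],[0.365,-0.02,0.1,0],[0.365,-0.02,0.35,0],[0.365,-0.02,0.56,0],[0.365,-0.02,0.56,0],[0.365,-0.02,0.56,0]]]'
python3 -c "
from h import *;go(.5453,.0608,.041)"
```

```text
time_s: 24.3
eef_pos: [0.5461, 0.0602, 0.0704]
eef_rot: [0.001, -0.001, 1.0, -0.0]
wrist_force: [0.2, -0.3, 0.1]
opening: 0.0
grasp_force: 0.0
shares [0.0043 0.0031 0.1469] twist 0.0 | t 24.3 pos [0.5461 0.0602 0.0704] ty 90.13 open 0.00047170785383115517 F [ 0.2 -0.3  0.1] gf 0.0 q6 -1.68
```

```bash
python3 -m handwheel '[[[0.004,0.003,0.05,0],[0.004,0.003,0.1,0],[0.004,0.003,0.13,0],[0.004,0.003,0.13,0]]]'; for i in 1; do :; done
python3 -m handwheel '[[[0,0,0.01,0],[0,0,0.02,0],[0,0,0.02,0]]]'
python3 -m handwheel '[[[0,0,0.01,0],[0,0,0.01,0]]]'
```

```text
time_s: 24.8
eef_pos: [0.5435, 0.0604, 0.0422]
eef_rot: [-0.001, -0.001, 1.0, 0.0]
wrist_force: [-0.3, 0.2, 0.6]
opening: -0.001
grasp_force: 0.0
time_s: 25.18
eef_pos: [0.5441, 0.0604, 0.0388]
eef_rot: [0.0, -0.001, 1.0, -0.0]
wrist_force: [-0.8, 0.0, 2.1]
opening: -0.002
grasp_force: 1.3
time_s: 25.42
eef_pos: [0.5441, 0.0604, 0.0368]
eef_rot: [0.0, -0.001, 1.0, -0.0]
wrist_force: [-0.7, -0.2, 3.2]
opening: 0.004
grasp_force: 1.7
```

Contact is now at about 3 N. Continue to the hard stop.

```bash
python3 -m handwheel '[[[0,0,0.01,0],[0,0,0.01,0]]]'
python3 -m handwheel '[[[0,0,0.01,0],[0,0,0.01,0]]]'
python3 -m handwheel '[[[0,0,0.005,0],[0,0,0.005,0]]]'
```

```text
time_s: 25.68
eef_pos: [0.5442, 0.0604, 0.0359]
eef_rot: [0.0, -0.001, 1.0, -0.0]
wrist_force: [-6.0, -0.6, 13.4]
opening: -0.004
grasp_force: 6.7
time_s: 25.92
eef_pos: [0.5443, 0.0604, 0.0356]
eef_rot: [0.0, -0.001, 1.0, -0.0]
wrist_force: [-11.3, -0.7, 27.8]
opening: -0.002
grasp_force: 14.1
time_s: 26.18
eef_pos: [0.5444, 0.0604, 0.0354]
eef_rot: [0.0, -0.001, 1.0, -0.0]
wrist_force: [-14.7, 0.1, 37.0]
opening: 0.002
grasp_force: 17.7
```

The blue key bottomed out. Rise and go to green.

```bash
python3 -m handwheel '[[[0,0,-0.05,0],[0,0,-0.12,0],[0,0,-0.22,0],[-0.15,-0.006,-0.22,0],[-0.29,-0.012,-0.22,0],[-0.29,-0.012,-0.22,0],[-0.29,-0.012,-0.22,0]]]'
python3 - <<'E'
from h import *
go(.6028,.0583,.041)
E
```

```text
time_s: 27.05
eef_pos: [0.6008, 0.0583, 0.0751]
eef_rot: [-0.001, -0.001, 1.0, 0.0]
wrist_force: [-0.3, -0.2, -0.8]
opening: -0.001
grasp_force: 0.0
shares [-0.0103  0.0002  0.1703] twist 0.0 | t 27.05 pos [0.6008 0.0583 0.0751] ty 90.07 open -0.0014866277075551986 F [-0.3 -0.2 -0.8] gf 0.0 q6 -1.67
```

```bash
python3 -m handwheel '[[[-0.008,0,0.05,0],[-0.008,0,0.1,0],[-0.008,0,0.15,0],[-0.008,0,0.17,0],[-0.008,0,0.17,0]]]'
python3 -m handwheel '[[[0,0,0.01,0],[0,0,0.02,0],[0,0,0.025,0],[0,0,0.025,0]]]'
python3 -m handwheel '[[[0,0,0.01,0],[0,0,0.01,0]]]'
```

```text
time_s: 27.68
eef_pos: [0.6031, 0.0582, 0.0413]
eef_rot: [-0.001, -0.001, 1.0, 0.0]
wrist_force: [-1.2, -0.3, 0.6]
opening: -0.002
grasp_force: 0.7
time_s: 28.18
eef_pos: [0.6039, 0.0581, 0.037]
eef_rot: [0.0, -0.001, 1.0, -0.0]
wrist_force: [-0.4, -0.3, 2.8]
opening: 0.0
grasp_force: 1.7
time_s: 28.42
eef_pos: [0.604, 0.0581, 0.0359]
eef_rot: [0.0, -0.001, 1.0, -0.0]
wrist_force: [-3.8, -0.0, 11.8]
opening: 0.001
grasp_force: 5.6
```

```bash
python3 -m handwheel '[[[0,0,0.012,0],[0,0,0.012,0]]]'
python3 -m handwheel '[[[0,0,-0.05,0],[0,0,-0.12,0],[0,0,-0.3,0],[0,0,-0.6,0],[0.3,0,-0.7,0],[0.4,0,-0.7,0],[0.4,0,-0.7,0],[0.4,0,-0.7,0]]]'
python3 - <<'E'
from h import *
c=ctrl.camera("top");P=cloud(c);Z=P[...,2]
m=(Z>.075)&(Z<.122)&(np.hypot(P[...,0]-.56,P[...,1]-.2525)<.042);q=P[m].astype(np.float32)
print("bar",m.sum(),np.degrees(np.arctan2(*cv2.PCACompute2(q[:,:2],None)[1][0][::-1])))
o,r,p=tool();w=ctrl.camera("wrist");t=wcloud(w)@r.T+p;H=cv2.cvtColor(w["color"],cv2.COLOR_RGB2HSV)
for n,x,y in(("g",.6025,.0583),("b",.5453,.0608),("r",.488,.0633)): 
    k=np.hypot(t[...,0]-x,t[...,1]-y)<.008; print(n,k.sum(),np.median(t[k][:,2]) if k.sum() else None)
s=ctrl.camera("scene");Ps=cloud(s);d=Ps-[.651,.2465,0]
k=(np.hypot(d[...,0],d[...,1])<.033)&(d[...,2]>.044)&(d[...,2]<.062);print("under lamp",k.sum(),np.percentile(d[k][:,2],[10,50,90]) if k.sum() else "", s["color"][k].mean(0) if k.sum() else "")
go(.5,.06,.2)
E
```

```text
time_s: 28.68
eef_pos: [0.6041, 0.0581, 0.0356]
eef_rot: [0.0, -0.001, 1.0, -0.0]
wrist_force: [-11.4, -0.5, 27.1]
opening: 0.001
grasp_force: 13.2
time_s: 29.68
eef_pos: [0.5243, 0.0579, 0.1723]
eef_rot: [0.0, -0.001, 1.0, -0.0]
wrist_force: [0.6, 0.0, 0.2]
opening: 0.004
grasp_force: 0.0
bar 86 41.56469
g 0 None
b 202 0.06260216619060337
r 234 0.062444513647393174
under lamp 68 [0.04771624 0.05105475 0.05356108] [183.75       177.04411765 157.75      ]
shares [ 0.1209  0.0107 -0.1404] twist 0.0 | t 29.825 pos [0.5242 0.0579 0.1719] ty 90.06 open 0.002022276349460135 F [-0.2  0.1  0.1] gf 0.0 q6 -1.69
```

The pale lens shows under the lamp at 0.05 m, the table is still in its detent, and blue has sprung up. Both keys were pressed to their stops.

```bash
python3 -c "
from bench import ctrl;print(ctrl.hand_in())"
```

```text
the job is handed in; nothing more can be done
None
```

The job is handed in at about 30 s: the lens lies in a cup in its detent beneath the lamp, and the blue key then the green key were each pressed to the stop and released; I didn't confirm from the camera that the green key had sprung back up.

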